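Seat the sweets hopper, then hold up the fullest tin

TASK

Get the sweets dispenser ready for filling: first set the loose hopper fully down on the dispenser's base, with both pegs in its underside, and let go of it. Only then lift the three identical closed tins in turn to feel which is the heaviest, and stand the lighter ones back upright on the shelf. Finish while still holding the heaviest tin upright and still, over the middle of the hopper's open top and at least 3 cm clear above its rim; tip no tin over, and leave the other things on the shelf where they are.

Things in the scene. Friction and masses are not known exactly. Their poses are not given: they have to be found in the camera images.
- seat (a point): Sweets dispenser base: a grey block 150 (its x) x 100 (y) x 40 mm high, fixed to the shelf, with a 35 mm serving lip at its -x end. This point: centre of its top face. Two upright pegs stand on that face at x = -35 and +35 mm, y = 0: 14 mm high, 11 mm thick at the foot, tapering to 5 mm at the tip. z up
- hopper_mid (a point): Loose open-topped white plastic hopper, 110 (its x) x 60 (y) x 90 mm high, 5 mm walls, 0.25 kg, upright on the shelf. This point: its centre, 45 mm above its underside. Underside has two 14 mm square sockets, 16 mm deep, at x = -35 and +35 mm, y = 0, for the base's pegs; fits either way round. Seated, this point is 45 mm above the point seat. z up
- tin_a_mid (a point): One of three identical closed square steel tins, 56 x 56 x 90 mm high, upright on the shelf. This point: its centre, 45 mm above its underside; x, y square to its sides, z up. Each weighs 0.2 to 0.6 kg; the heaviest is at least 0.12 kg heavier than the others, and which it is differs each time. The solid contents may rattle a millimetre or two
- tin_b_mid (a point): One of three identical closed square steel tins, 56 x 56 x 90 mm high, upright on the shelf. This point: its centre, 45 mm above its underside; x, y square to its sides, z up. Each weighs 0.2 to 0.6 kg; the heaviest is at least 0.12 kg heavier than the others, and which it is differs each time. The solid contents may rattle a millimetre or two
- tin_c_mid (a point): One of three identical closed square steel tins, 56 x 56 x 90 mm high, upright on the shelf. This point: its centre, 45 mm above its underside; x, y square to its sides, z up. Each weighs 0.2 to 0.6 kg; the heaviest is at least 0.12 kg heavier than the others, and which it is differs each time. The solid contents may rattle a millimetre or two
- jar: closed white ceramic jar, 80 mm wide and 88 mm high, with a small knob on its lid; it stands among the tins. Origin: centre of its underside. Leave it alone
- remote: black remote, 160 x 44 x 18 mm, lying flat. Origin: centre of its underside. Leave it alone
- opener: flat stainless steel bottle opener, 102 x 28 x 5 mm, lying between the tins. Origin: on its underside, near its middle. Leave it alone
- maraca_1: white maraca-shaped motion controller, 195 mm long, 60 mm high, lying. Origin: under its middle. Leave it alone
- maraca_2: the other maraca-shaped motion controller, same size, lying. Origin: under its middle. Leave it alone
- coasters: stack of square cork coasters, 90 x 90 x 30 mm. Origin: centre of its underside. Leave it alone

How it is judged:
On the way:
1. the hopper sits fully down on the base's pegs and has been let go (horizontal distance between hopper_mid and seat below 0.005 m and z of hopper_mid in the frame of seat below 0.0475 m and angle between the x axis of hopper_mid and the x axis of seat, either way round below 0.09 rad and angle between hopper_mid's own z axis and vertical below 0.06 rad and contact force between hopper and the fingers below 0.1 N), for 0.2 s.
At the end, for the whole second after the job is handed in: Hopper fully down on its base (centre within 5 mm). The heaviest tin (contents weigh over 2.8 N) is gripped, still, upright within 0.25 rad, within 50 mm of the hopper's middle from above, underside 10 mm or more above the rim, touching no hopper. The other tins stand upright, let go, at rest (horizontal distance between hopper_mid and seat below 0.005 m and z of hopper_mid in the frame of seat below 0.0475 m and angle between the x axis of hopper_mid and the x axis of seat, either way round below 0.09 rad and angle between hopper_mid's own z axis and vertical below 0.06 rad and ((contact force between tin_a_floor and anything else above 2.8 N and contact force between tin_a and the fingers above 1 N and horizontal distance between tin_a_mid and seat below 0.05 m and z of tin_a_mid in the frame of seat above 0.145 m and angle between tin_a_mid's own z axis and vertical below 0.25 rad and contact force between tin_a and hopper below 0.1 N and linear speed of tin_a below 0.06 m/s and height (world z) of each of tin_b_mid, tin_c_mid below 0.055 m and angle between each of tin_b_mid, tin_c_mid's own z axis and vertical below 0.1 rad and contact force between each of tin_b, tin_c and the fingers below 0.1 N and linear speed of each of tin_b, tin_c below 0.05 m/s) or (contact force between tin_b_floor and anything else above 2.8 N and contact force between tin_b and the fingers above 1 N and horizontal distance between tin_b_mid and seat below 0.05 m and z of tin_b_mid in the frame of seat above 0.145 m and angle between tin_b_mid's own z axis and vertical below 0.25 rad and contact force between tin_b and hopper below 0.1 N and linear speed of tin_b below 0.06 m/s and height (world z) of each of tin_a_mid, tin_c_mid below 0.055 m and angle between each of tin_a_mid, tin_c_mid's own z axis and vertical below 0.1 rad and contact force between each of tin_a, tin_c and the fingers below 0.1 N and linear speed of each of tin_a, tin_c below 0.05 m/s) or (contact force between tin_c_floor and anything else above 2.8 N and contact force between tin_c and the fingers above 1 N and horizontal distance between tin_c_mid and seat below 0.05 m and z of tin_c_mid in the frame of seat above 0.145 m and angle between tin_c_mid's own z axis and vertical below 0.25 rad and contact force between tin_c and hopper below 0.1 N and linear speed of tin_c below 0.06 m/s and height (world z) of each of tin_a_mid, tin_b_mid below 0.055 m and angle between each of tin_a_mid, tin_b_mid's own z axis and vertical below 0.1 rad and contact force between each of tin_a, tin_b and the fingers below 0.1 N and linear speed of each of tin_a, tin_b below 0.05 m/s))); the arm keeps its last pose, push and grip.
It fails at once if a tin is lifted while the hopper is not on its base (height (world z) of any of tin_a_mid, tin_b_mid, tin_c_mid above 0.065 m and distance between hopper_mid and seat above 0.06 m).
It fails at once if a tin is tipped over (angle between any of tin_a_mid, tin_b_mid, tin_c_mid's own z axis and vertical above 0.7 rad).
It fails at once if one of the other things on the shelf is moved more than 30 mm (distance of any of jar, remote, opener, maraca_1, maraca_2, coasters from where it was at the start of the episode above 0.03 m).
It also fails if it takes over 72 s, if anything falls off the work surface, if the arm or the gripper's body presses on something with over 40 N, if the wrist force passes 120 N, or if a joint passes its speed limit or range.

ROBOT

A 6-joint arm with a two-finger parallel gripper is mounted at the origin on the work surface. World frame = base frame: x ahead of the robot, y to its left, z up, the work surface at z = 0. Lengths are in m, angles in rad, forces in N, time in s.
With the tool pointing down it reaches from about 0.275 to 1 m from the base axis. Payload 8.4 kg.
Tool frame: the origin (TCP) lies on the centre line of the jaws, within the pads' length; the fingertips stand 17 mm ahead of it and the grasp point (between the pads) lies 2 mm behind it (bot.tcp_to_tips is the y of the fingertips in the tool frame, in m); y points along the fingers, z is the direction in which the jaws open and shut, and the axes are right-handed (so a half turn about y gives the same grasp; the last joint's range is limited). The gripper opens to 85 mm and grips with 20 to 120 N. Pads are 22 mm wide; open, the fingers measure 114 mm over their backs; the gripper's body (76 mm by 85 mm) begins 54 mm behind the grasp point. The pads swing forward as they close: fully open they stand 13 mm farther back than shut.
Start: joints at [1.293, 0.353, 1.633, -0, 1.155, -0.002], TCP at [0.17, 0.601, 0.248] pointing down, gripper open.
Joint ranges: [-2.63, 2.63], [-0.92, 2.1], [0.06, 2.66], [-1.3, 4.44], [0, 2.69], [-3.02, 3.02]. Speed limits (rad/s): [2.22, 2.22, 2.79, 3.14, 3.14, 3.14].

INTERFACE

Orientations are given as a unit quaternion [x, y, z, w].
In Python, from workcell import bot, hand, kinematics, get_obs, vision, hand_in gives the robot as it stands. The module is installed in compiled form; this text tells all that it offers. Calls block until the motion is done:
- bot.reach(position, orientation): joint-space move of the TCP to a pose.
- bot.servo_line(position, ori=None, velocity=0.15): straight line of the TCP; ori=None keeps the orientation; velocity is the mean speed in m/s.
- bot.goto_joints(angles): joint-space move.
- hand.move_gripper(opening, strength=None): finger opening in m; strength is the grip in N (None keeps the last); returns when the fingers have stopped.
- bot.dwell(seconds).
- kinematics.solve_ik(position, orientation): joint angles nearest the present ones, or None.
- get_obs(): the state.
- vision.read_camera(name): name is "scene" or "top" or "wrist"; returns a dict with "frame" (384x512x3 uint8, red, green, blue), "intrinsics" (3x3 intrinsics, pixels), "dist" ([k1, k2, p1, p2, k3] as OpenCV has them; the pictures are not rectified), "view" (4x4, takes a point from world to camera coordinates). Camera axes: x right, y down, z forward; pixel columns grow to the right and rows downward; lengths in m; the calibration is good to about 2 mm. A picture is of the moment at which its call begins. There is no depth.
A pose or a line that the arm cannot do raises bot.IKError and nothing moves.
- hand_in(): hands the job in, once; it reports no verdict.
The state is a dict: "time_s": time; "joint_pos": joint angles; "joint_vel": joint speeds; "joint_efforts": joint torques, N m; "position": TCP position; "orientation": TCP orientation; "wrist_force": force on the tool from outside, world axes, zero at the start; "ft_torque": the same for the moment, N m; "gripper_width": finger opening in m.
Only numpy, scipy, OpenCV 4.12 (cv2) and the standard library are available. Lean on these libraries where they do the work, as an engineer would, in place of code of your own. Each camera call takes 0.05 s, during which the arm holds its last target.

## Working session

There is one attempt and no reset: what is moved stays moved. The work goes in short steps, each a Python script; the robot and the scene stay as the last script left them, time stands still between calls to the robot, and variables do not carry over. Pictures are saved under pics/ and viewed, and the job is handed in when it is done.

```bash
mkdir -p pics; ls; python3 - <<'E'
from workcell import bot, hand, kinematics, get_obs, vision
import cv2,numpy as np
np.set_printoptions(precision=4,suppress=True)
for n in ["scene","top","wrist"]:
    r=vision.read_camera(n); cv2.imwrite(f"pics/{n}0.png",cv2.resize(r["frame"][:,:,::-1],(768,576),interpolation=cv2.INTER_CUBIC))
    cv2.imwrite(f"pics/raw_{n}0.png",r["frame"][:,:,::-1]); np.savez(f"cal_{n}0.npz",K=r["intrinsics"],d=r["dist"],V=r["view"])
    print(n,r["intrinsics"],r["dist"],r["view"])
print(get_obs())
E
```

```text
pics
scene [[410.6204   0.     256.5761]
 [  0.     410.6204 192.1391]
 [  0.       0.       1.    ]] [-0.0758  0.      0.      0.      0.    ] [[ 0.5868  0.8097 -0.0058 -0.371 ]
 [ 0.5504 -0.4041 -0.7306 -0.2694]
 [-0.5939  0.4255 -0.6828  1.5006]
 [ 0.      0.      0.      1.    ]]
top [[355.4417   0.     262.642 ]
 [  0.     355.4417 196.9096]
 [  0.       0.       1.    ]] [-0.0512  0.      0.      0.      0.    ] [[ 0.0004 -0.9994  0.0333 -0.008 ]
 [-0.9852 -0.0061 -0.1711  0.6109]
 [ 0.1712 -0.0327 -0.9847  0.8189]
 [ 0.      0.      0.      1.    ]]
wrist [[288.5455   0.     252.601 ]
 [  0.     288.5455 189.0667]
 [  0.       0.       1.    ]] [-0.0714  0.      0.      0.      0.    ] [[ 0.272   0.9623 -0.0004 -0.6247]
 [ 0.9258 -0.2616  0.2728 -0.0346]
 [ 0.2624 -0.0745 -0.9621  0.3773]
 [ 0.      0.      0.      1.    ]]
{'time_s': 0.15, 'joint_pos': array([ 1.2926,  0.3535,  1.634 ,  0.0001,  1.1552, -0.0024]), 'joint_vel': array([-0.0011, -0.0003, -0.0024,  0.002 , -0.002 ,  0.0007]), 'joint_efforts': array([  0.0008, -60.5634, -34.234 ,  -0.0001,   0.0061,  -0.    ]), 'position': array([0.1701, 0.601 , 0.2477]), 'orientation': array([ 0.7008, -0.0973,  0.0971, -0.7   ]), 'wrist_force': array([-0.0701, -0.7442, -0.5834]), 'ft_torque': array([-0.0139,  0.0043,  0.0481]), 'gripper_width': 0.08536212695292007}
```

View pics/scene0.png

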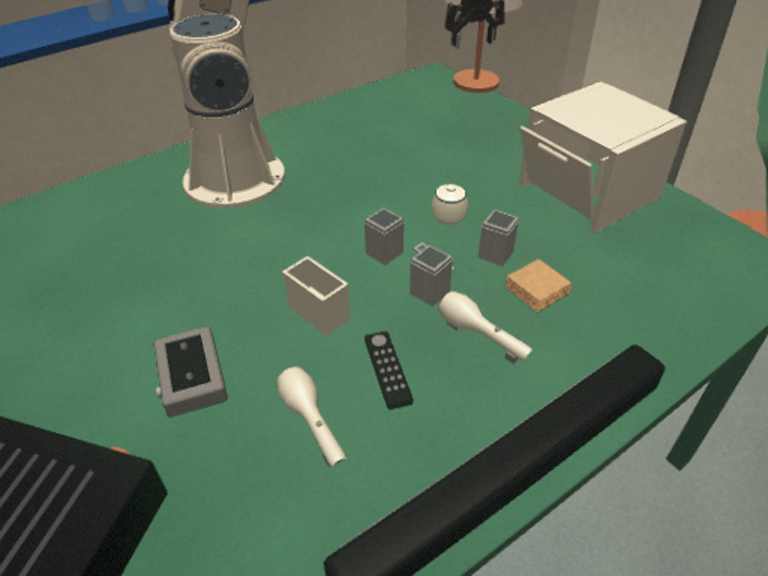

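View pics/top0.png

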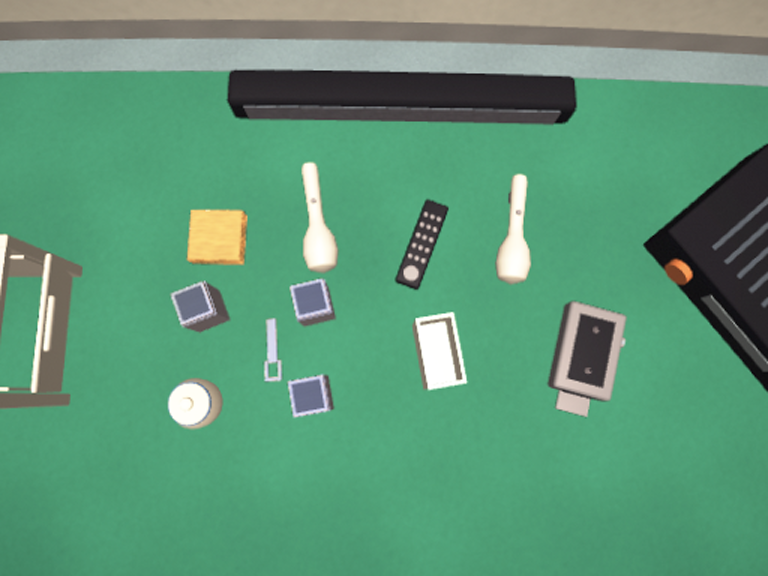

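View pics/wrist0.png

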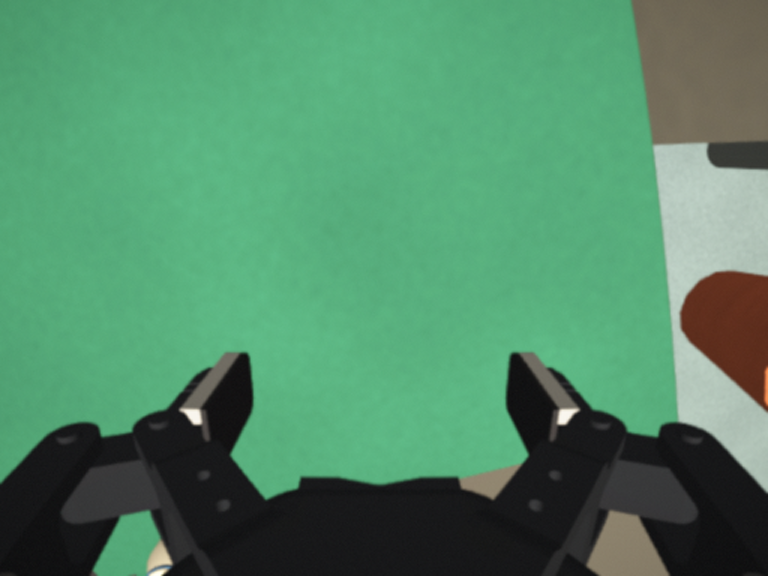

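The top picture shows the tins near (195,305), (312,300) and (310,396), the hopper at (440,350), the base with pegs at (597,330) and (588,370), and the jar at (193,403). The opener lies between the tins at (272,350). I'll enlarge these areas to read the corners.

```bash
python3 - <<'E'
import cv2
im=cv2.imread("pics/raw_top0.png")
def crop(n,x0,y0,w,h,s):
    c=cv2.resize(im[y0:y0+h,x0:x0+w],None,fx=s,fy=s,interpolation=cv2.INTER_CUBIC)
    for i in range(0,w,10): cv2.line(c,(i*s,0),(i*s,4 if i%50 else 12),(0,0,255),1); cv2.putText(c,str(x0+i),(i*s,20),0,.35,(0,255,255),1) if i%20==0 else 0
    for j in range(0,h,10): cv2.line(c,(0,j*s),(4,j*s),(0,0,255),1); cv2.putText(c,str(y0+j),(6,j*s+4),0,.35,(0,255,255),1) if j%20==0 else 0
    cv2.imwrite(n,c)
crop("pics/c_tins.png",105,175,125,115,5)
crop("pics/c_hop.png",260,190,160,95,5)
E
```

```text
(no output)
```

View pics/c_tins.png

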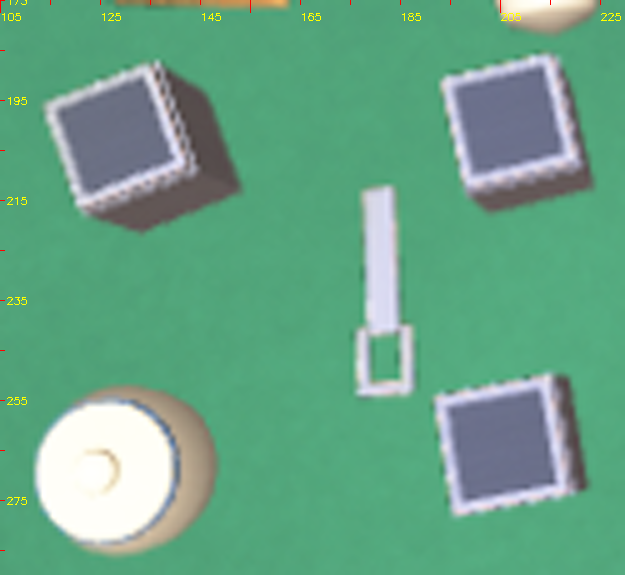

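View pics/c_hop.png

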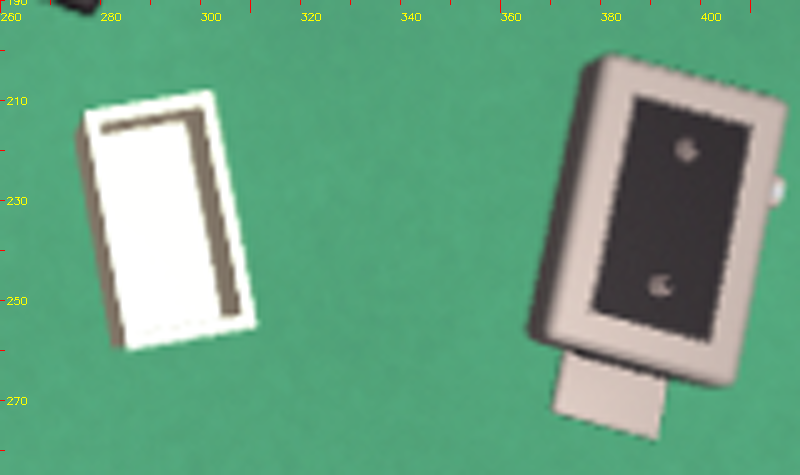

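```bash
python3 - <<'E'
import cv2
im=cv2.imread("pics/raw_scene0.png")
def crop(n,x0,y0,w,h,s):
    c=cv2.resize(im[y0:y0+h,x0:x0+w],None,fx=s,fy=s,interpolation=cv2.INTER_CUBIC)
    for i in range(0,w,10): cv2.line(c,(i*s,0),(i*s,4),(0,0,255),1); cv2.putText(c,str(x0+i),(i*s,20),0,.35,(0,255,255),1) if i%20==0 else 0
    for j in range(0,h,10): cv2.line(c,(0,j*s),(4,j*s),(0,0,255),1); cv2.putText(c,str(y0+j),(6,j*s+4),0,.35,(0,255,255),1) if j%20==0 else 0
    cv2.imwrite(n,c)
crop("pics/s_tins.png",235,130,115,80,6)
crop("pics/s_hop.png",95,165,145,115,5)
E
```

```text
(no output)
```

View pics/s_tins.png

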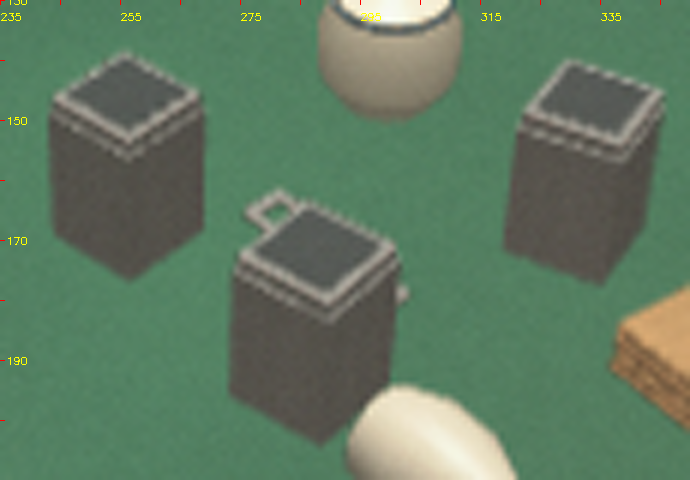

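View pics/s_hop.png

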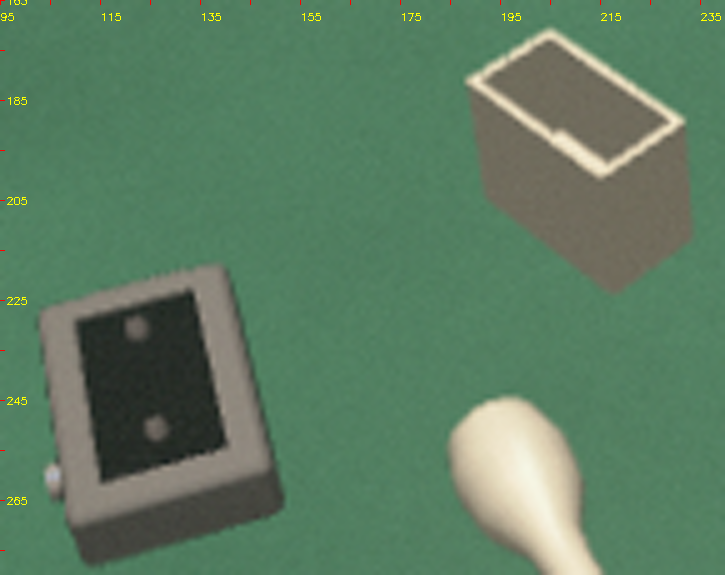

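```bash
cat > vis.py <<'E'
import numpy as np, cv2
from scipy.optimize import least_squares
class Cam:
    def __init__(s,K,d,V): s.K,s.d,s.V=K,d,V
    def proj(s,P):
        return cv2.projectPoints(np.asarray(P,float).reshape(-1,3),cv2.Rodrigues(s.V[:3,:3])[0],s.V[:3,3],s.K,s.d)[0][:,0]
    def onplane(s,uv,z):
        n=cv2.undistortPoints(np.asarray(uv,float).reshape(-1,1,2),s.K,s.d)[:,0]
        R=s.V[:3,:3]; c=-R.T@s.V[:3,3]; r=np.c_[n,np.ones(len(n))]@R
        return c+r*((z-c[2])/r[:,2])[:,None]
def load(n):
    z=np.load(f"cal_{n}.npz"); return Cam(z["K"],z["d"],z["V"])
def raw(pts,x0,y0,s): return (np.asarray(pts,float)+.5)/s-.5+[x0,y0]
def box(p,sx,sy,h):
    c,s=np.cos(p[2]),np.sin(p[2]); q=np.array([[a*sx/2,b*sy/2] for a,b in((1,1),(1,-1),(-1,-1),(-1,1))])
    q=q@np.array([[c,s],[-s,c]])+p[:2]
    return np.vstack([np.c_[q,np.full(4,z)] for z in h])
def fit(obs,p0,sx,sy,h):
    """obs: list of (cam, Nx2) ; nearest-vertex assignment"""
    p=np.array(p0,float)
    for _ in range(3):
        asg=[np.argmin(np.linalg.norm(cam.proj(box(p,sx,sy,h))[None]-uv[:,None],axis=2),axis=1) for cam,uv in obs]
        f=lambda p:np.concatenate([(cam.proj(box(p,sx,sy,h))[a]-uv).ravel() for (cam,uv),a in zip(obs,asg)])
        r=least_squares(f,p,loss="soft_l1"); p=r.x
    return p,f(p),asg
E
python3 - <<'E'
from vis import *
np.set_printoptions(precision=4,suppress=True)
T=load("top0");S=load("scene0")
t=lambda p:raw(p,105,175,5); th=lambda p:raw(p,260,190,5)
s=lambda p:raw(p,235,130,6); sh=lambda p:raw(p,95,165,5)
D={"L":(t([(47,104),(155,63),(193,172),(83,212)]),s([(575,60),(664,94),(618,143),(526,112),(503,249),(602,284)])),
"B":(t([(444,80),(551,55),(580,160),(470,188)]),s([(307,203),(397,247),(327,303),(239,253),(229,395),(321,444)])),
"C":(t([(437,396),(551,377),(572,490),(458,514)]),s([(125,54),(200,97),(127,140),(53,98),(54,235),(128,280),(203,228)]))}
for k,(a,b) in D.items():
    w=T.onplane(a,.09); c=w.mean(0); e=w[1]-w[0]; th0=np.arctan2(e[1],e[0])%(np.pi/2)
    for o in ([(T,a)],[(S,b)],[(T,a),(S,b)]):
        p,r,_=fit(o,[c[0],c[1],th0],.056,.056,(0,.09)); print(k,p,"rms",np.sqrt((r**2).mean()),abs(r).max())
a=th([(84,112),(211,90),(257,326),(127,350)]); b=sh([(549,28),(685,121),(602,177),(467,80),(486,199),(615,294),(692,237)])
w=T.onplane(a,.09);c=w.mean(0);e=w[0]-w[3];print("hop edges",np.linalg.norm(w-np.roll(w,1,0),axis=1))
for o in ([(T,a)],[(S,b)],[(T,a),(S,b)]):
    p,r,_=fit(o,[c[0],c[1],np.arctan2(e[1],e[0])],.11,.06,(0,.09)); print("hop",p,"rms",np.sqrt((r**2).mean()))
# base pegs
pt=T.onplane(th([(685,147),(659,284)]),.054); print("pegs top",pt,pt.mean(0),np.linalg.norm(pt[0]-pt[1]),np.arctan2(*(pt[0]-pt[1])[[1,0]]))
ps=S.onplane(sh([(135,324),(155,425)]),.050); print("pegs scene",ps,ps.mean(0),np.linalg.norm(ps[0]-ps[1]))
a=th([(604,53),(790,103),(735,387),(545,332)]); b=sh([(38,313),(225,264),(272,465),(72,525)])
w=T.onplane(a,.04);c=w.mean(0);e=w[0]-w[3]
for o in ([(T,a)],[(S,b)],[(T,a),(S,b)]):
    p,r,_=fit(o,[c[0],c[1],np.arctan2(e[1],e[0])],.15,.10,(.04,)); print("base",p,"rms",np.sqrt((r**2).mean()))
w=T.onplane(th([(635,95),(752,125),(711,342),(592,310)]),.04);print("panel",w.mean(0))
E
```

```text
L [0.5903 0.3077 0.3772] rms 0.45066059345645815 0.5803439634858591
L [0.592  0.3155 0.3428] rms 0.7150472730596421 1.3412124896723299
L [0.5913 0.3104 0.3765] rms 1.1214857554648408 2.331543322447544
B [0.5997 0.1256 0.2709] rms 0.864175641017605 1.3935937644407943
B [0.599 0.131 0.229] rms 0.6040266344690028 1.2501913639420081
B [0.5998 0.1281 0.2523] rms 0.9818603770790585 1.9689997490085887
C [0.4509 0.1247 0.2027] rms 0.8079075425990868 1.3714536282868721
C [0.4496 0.1296 0.178 ] rms 0.5715151007726711 1.0122064957682824
C [0.4509 0.1269 0.1912] rms 0.8729518594210083 1.8607076811339596
hop edges [0.1112 0.0607 0.1111 0.061 ]
hop [ 0.5195 -0.0764  0.1744] rms 0.2207235062122255
hop [ 0.5183 -0.0727  0.1825] rms 0.18568686160105136
hop [ 0.5193 -0.0743  0.1816] rms 0.5363827521218418
pegs top [[ 0.5574 -0.3374  0.054 ]
 [ 0.4902 -0.3202  0.054 ]] [ 0.5238 -0.3288  0.054 ] 0.0693398734073079 -0.2501427407279001
pegs scene [[ 0.4915 -0.3225  0.05  ]
 [ 0.5597 -0.3404  0.05  ]] [ 0.5256 -0.3315  0.05  ] 0.07049625481842317
base [ 0.524  -0.3331 -0.265 ] rms 0.722709733708386
base [ 0.5258 -0.3302 -0.2537] rms 0.7958702537106812
base [ 0.5247 -0.3318 -0.2626] rms 0.8950728318491753
panel [ 0.5239 -0.3349  0.04  ]
```

```bash
cat > rb.py <<'E'
from workcell import bot, hand, kinematics, get_obs, vision, hand_in
import numpy as np, cv2
from scipy.spatial.transform import Rotation as Ro
from vis import *
np.set_printoptions(precision=4,suppress=True)
def quat(yaw):  # jaw direction (tool z) horizontal at world yaw; tool y down
    z=np.array([np.cos(yaw),np.sin(yaw),0]); y=np.array([0,0,-1.]); x=np.cross(y,z)
    return Ro.from_matrix(np.c_[x,y,z]).as_quat()
def snap(n,name,show=True):
    r=vision.read_camera(n); cv2.imwrite(f"pics/raw_{name}.png",r["frame"][:,:,::-1])
    np.savez(f"cal_{name}.npz",K=r["intrinsics"],d=r["dist"],V=r["view"])
    cv2.imwrite(f"pics/{name}.png",cv2.resize(r["frame"][:,:,::-1],(768,576),interpolation=cv2.INTER_CUBIC))
    return Cam(r["intrinsics"],r["dist"],r["view"])
def st():
    o=get_obs(); print("t",round(o["time_s"],2),"p",o["position"],"w",round(o["gripper_width"],4),"F",o["wrist_force"],"M",o["ft_torque"]); return o
E
python3 - <<'E'
from rb import *
o=get_obs(); R=Ro.from_quat(o["orientation"]).as_matrix(); print(R)
V=np.load("cal_wrist0.npz")["V"]; c=-V[:3,:3].T@V[:3,3]
print("cam in tool",R.T@(c-o["position"]),"fwd",R.T@V[2,:3])
for p,yaw in (((.5193,-.0743,.2),.18),((.5247,-.3313,.2),-.255),((.591,.31,.2),.36),((.6,.128,.2),.25),((.45,.127,.2),.19)):
  for k in range(4):
    print(p,k,kinematics.solve_ik(p,quat(yaw+k*np.pi/2)))
E
```

```text
[[ 0.9622 -0.0004  0.2723]
 [-0.2723 -0.0011  0.9622]
 [-0.0001 -1.     -0.0011]]
cam in tool [-0.0698 -0.1245  0.0001] fwd [0.2728 0.9621 0.0008]
(0.5193, -0.0743, 0.2) 0 [-0.145   0.2526  1.8944 -0.      0.9946 -0.325 ]
(0.5193, -0.0743, 0.2) 1 [-0.145   0.2526  1.8944 -0.      0.9946 -1.8958]
(0.5193, -0.0743, 0.2) 2 [-0.145   0.2526  1.8944 -0.      0.9946  2.8166]
(0.5193, -0.0743, 0.2) 3 [-0.145   0.2526  1.8944 -0.      0.9946  1.2458]
(0.5247, -0.3313, 0.2) 0 [-0.5656  0.394   1.6881 -0.      1.0595 -0.3106]
(0.5247, -0.3313, 0.2) 1 [-0.5656  0.394   1.6881 -0.      1.0595 -1.8814]
(0.5247, -0.3313, 0.2) 2 [-0.5656  0.394   1.6881 -0.      1.0595  2.831 ]
(0.5247, -0.3313, 0.2) 3 [-0.5656  0.394   1.6881 -0.      1.0595  1.2602]
(0.591, 0.31, 0.2) 0 [ 0.4808  0.4627  1.5796 -0.      1.0992  0.1208]
(0.591, 0.31, 0.2) 1 [ 0.4808  0.4627  1.5796 -0.      1.0992 -1.45  ]
(0.591, 0.31, 0.2) 2 None
(0.591, 0.31, 0.2) 3 [ 0.4808  0.4627  1.5796 -0.      1.0992  1.6916]
(0.6, 0.128, 0.2) 0 [ 0.2077  0.3837  1.7039 -0.      1.054  -0.0423]
(0.6, 0.128, 0.2) 1 [ 0.2077  0.3837  1.7039 -0.      1.054  -1.6131]
(0.6, 0.128, 0.2) 2 None
(0.6, 0.128, 0.2) 3 [ 0.2077  0.3837  1.7039 -0.      1.054   1.5285]
(0.45, 0.127, 0.2) 0 [ 0.2719  0.1657  2.0084 -0.      0.9675  0.0819]
(0.45, 0.127, 0.2) 1 [ 0.2719  0.1657  2.0084 -0.      0.9675 -1.4889]
(0.45, 0.127, 0.2) 2 None
(0.45, 0.127, 0.2) 3 [ 0.2719  0.1657  2.0084 -0.      0.9675  1.6527]
```

```bash
python3 - <<'E'
from rb import *
bot.reach([.5247,-.3313,.23],quat(-.255+np.pi/2)); bot.dwell(.3); st(); snap("wrist","w_base")
bot.reach([.5193,-.0743,.27],quat(.18+np.pi/2)); bot.dwell(.3); st(); snap("wrist","w_hop")
E
```

```text
t 3.92 p [ 0.5248 -0.3311  0.23  ] w 0.0855 F [ 0.0462 -0.0031 -0.1459] M [ 0.0019  0.0073 -0.0444]
t 5.29 p [ 0.5194 -0.0751  0.2697] w 0.0857 F [-0.3023 -0.4211  0.3895] M [-0.0001  0.0132  0.0003]
```

View pics/w_base.png

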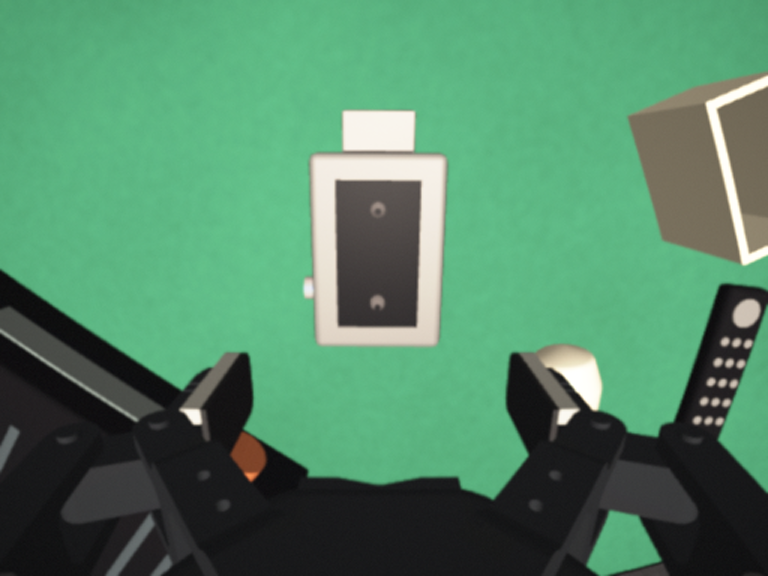

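View pics/w_hop.png

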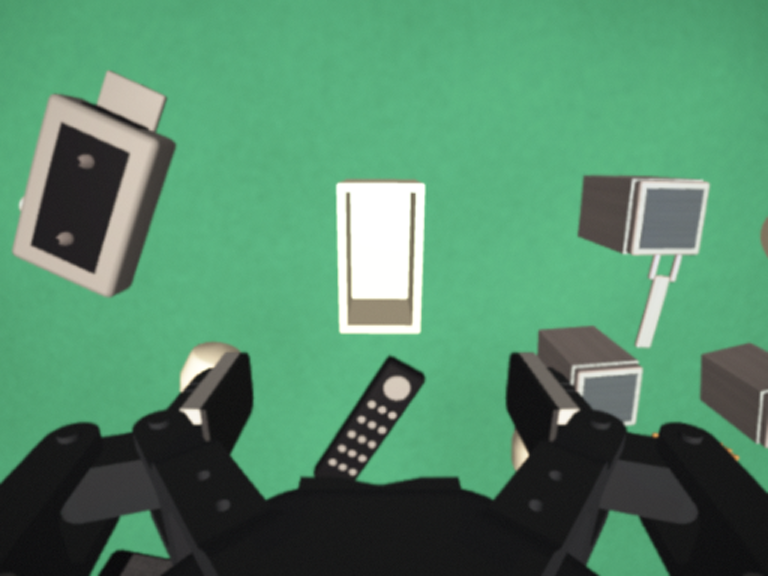

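The base is at image centre with pegs at (378,210) and (377,303). The hopper is centred at (380,257). Both are square to the view, so I'll enlarge them.

```bash
python3 - <<'E'
import cv2
for n,x0,y0,w,h in (("w_base",195,65,115,170),("w_hop",215,110,80,120)):
    im=cv2.imread(f"pics/raw_{n}.png"); s=5 if w>100 else 5
    if n=="w_base": y0,h=95,140; s=5; y0,h=95,118
    cv2.imwrite(f"pics/c_{n}.png",cv2.resize(im[y0:y0+h,x0:x0+w],None,fx=s,fy=s,interpolation=cv2.INTER_CUBIC))
E
```

```text
(no output)
```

View pics/c_w_base.png

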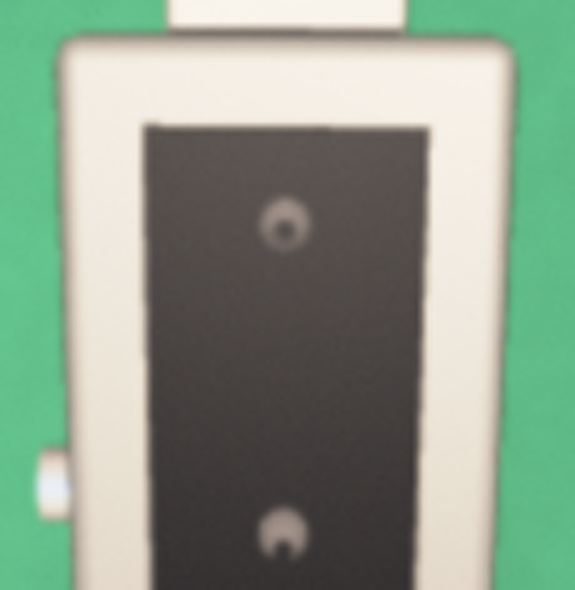

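View pics/c_w_hop.png

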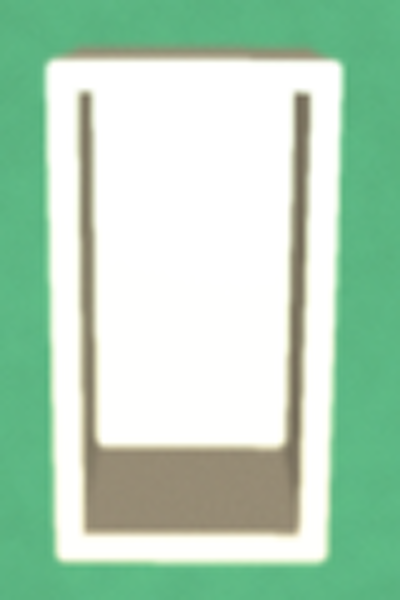

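```bash
python3 - <<'E'
from vis import *
np.set_printoptions(precision=4,suppress=True)
W=load("w_base");H=load("w_hop")
f=W.onplane(raw([(285,225),(283,534)],195,95,5),.04); print("feet",f,f.mean(0),np.linalg.norm(f[0]-f[1]),np.arctan2(*(f[1]-f[0])[[1,0]]))
mp=W.onplane(raw([(285,222),(283,532)],195,95,5),.047); print("mid",mp.mean(0),np.linalg.norm(mp[0]-mp[1]))
a=raw([(310,154),(447,154),(440,346),(317,346)],0,0,1.5)
w=W.onplane(a,.04); print("outline",w.mean(0),np.linalg.norm(w-np.roll(w,1,0),axis=1))
p=np.array([*f.mean(0)[:2],-.255])
print(fit([(W,a)],p,.15,.1,(.04,)))
b=raw([(44,60),(343,60),(328,563),(57,563)],215,110,5)
w=H.onplane(b,.09); print("hop",w.mean(0),np.linalg.norm(w-np.roll(w,1,0),axis=1))
print(fit([(H,b)],[.519,-.0743,.18],.11,.06,(.09,)))
# base tip & tins seen in hop view too
E
```

```text
feet [[ 0.4896 -0.3227  0.04  ]
 [ 0.5575 -0.3409  0.04  ]] [ 0.5235 -0.3318  0.04  ] 0.07038317009197136 -0.26186069254464445
mid [ 0.5215 -0.3312  0.047 ] 0.0689768989364233
outline [ 0.5225 -0.3306  0.04  ] [0.1457 0.0961 0.1457 0.0972]
(array([ 0.5236, -0.3309, -0.2547]), array([-1.8808, -0.926 ,  1.8577, -0.9043,  1.0811,  2.5682, -1.0689,
        2.5764]), [array([2, 3, 0, 1])])
hop [ 0.5191 -0.0739  0.09  ] [0.1115 0.0618 0.1115 0.0615]
(array([ 0.5189, -0.0739,  0.1778]), array([ 0.8391,  0.5156, -0.8822,  0.5804, -0.6285, -0.7538,  0.6611,
       -0.7888]), [array([2, 3, 0, 1])])
```

```bash
python3 - <<'E'
from rb import *
q=quat(.179+np.pi/2)
bot.reach([.5191,-.0741,.15],q)
bot.servo_line([.5191,-.0741,.066],q,.12); st()
hand.move_gripper(.04,40); st()
bot.servo_line([.5191,-.0741,.18],q,.15); bot.dwell(.2); st()
c=snap("wrist","w_held"); snap("scene","s_held")
E
```

```text
t 6.74 p [ 0.5198 -0.0742  0.0668] w 0.0857 F [-0.423  -0.1114 -0.5811] M [-0.0017  0.0466 -0.0076]
t 7.1 p [ 0.5197 -0.0742  0.0669] w 0.0595 F [-0.5609 -0.2454  5.591 ] M [0.0895 0.1319 0.0189]
t 8.21 p [ 0.5185 -0.074   0.179 ] w 0.0595 F [ 0.3348 -0.7573 -2.3757] M [-0.0399  0.0594  0.0212]
```

View pics/w_held.png

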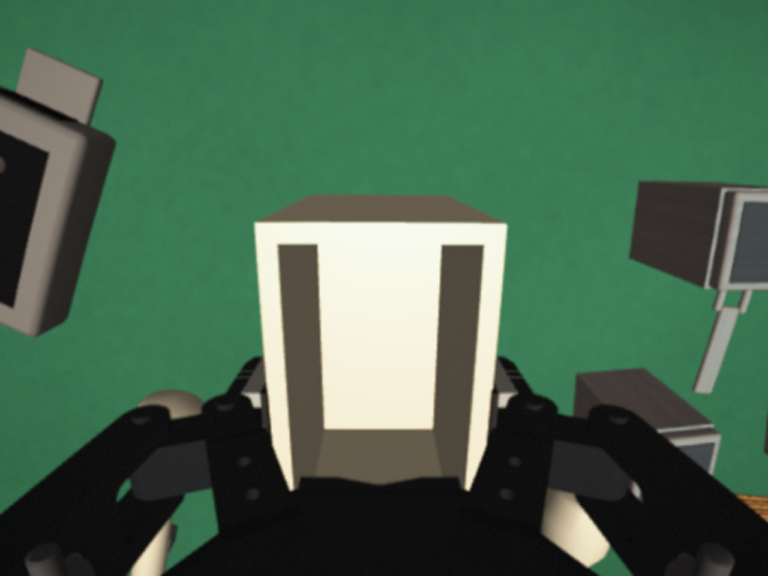

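View pics/s_held.png

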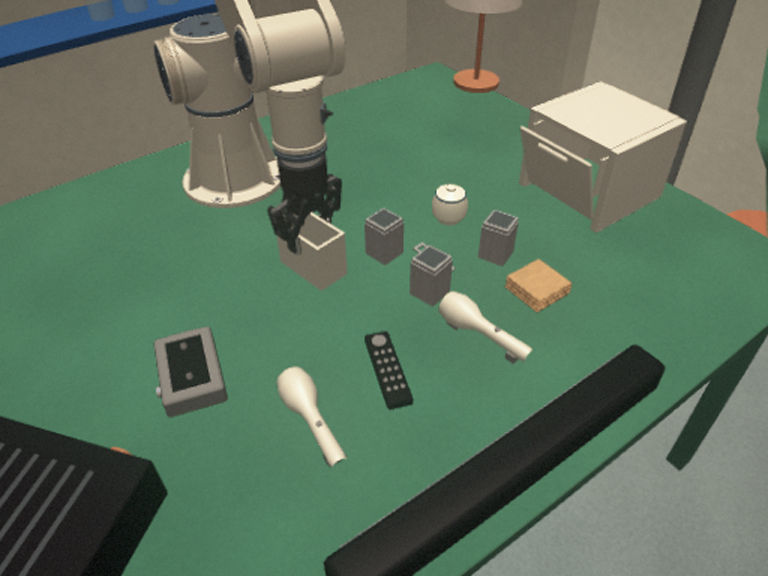

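```bash
python3 - <<'E'
from rb import *
q=quat(-.257+np.pi/2); P=[.5238,-.3316]
bot.reach([*P,.18],q)
bot.servo_line([*P,.128],q,.12); bot.dwell(.3); st()
for z in (.122,.117,.113,.110,.1075,.106):
    bot.servo_line([*P,z],q,.03); o=st()
    if o["wrist_force"][2]>25: break
snap("wrist","w_seat"); snap("scene","s_seat"); snap("top","t_seat")
E
```

```text
t 10.2 p [ 0.5241 -0.3318  0.1287] w 0.0594 F [ 0.1426  0.0191 -2.1368] M [ 0.0159 -0.0103  0.0428]
t 10.55 p [ 0.5236 -0.3315  0.1216] w 0.0596 F [-0.7673 -0.9891 -3.3083] M [-0.0556 -0.0554  0.0115]
t 10.87 p [ 0.5236 -0.3315  0.1166] w 0.0596 F [ 1.0593  0.029  -1.3539] M [-0.0433  0.0087 -0.0163]
t 11.15 p [ 0.5236 -0.3315  0.1127] w 0.0592 F [-0.6183  0.3128 -2.9023] M [-0.0215  0.0188 -0.0168]
t 11.4 p [ 0.5237 -0.3315  0.1098] w 0.0599 F [-0.0425 -1.275  -2.1751] M [ 0.0479 -0.0237  0.0339]
t 11.65 p [ 0.5237 -0.3316  0.1073] w 0.0594 F [ 0.1569 -0.8176 -1.9455] M [ 0.061  -0.0034 -0.0401]
t 11.9 p [ 0.5239 -0.3317  0.107 ] w 0.0595 F [-3.5187  1.0853  7.9615] M [0.4303 0.3406 0.0579]
```

View pics/w_seat.png

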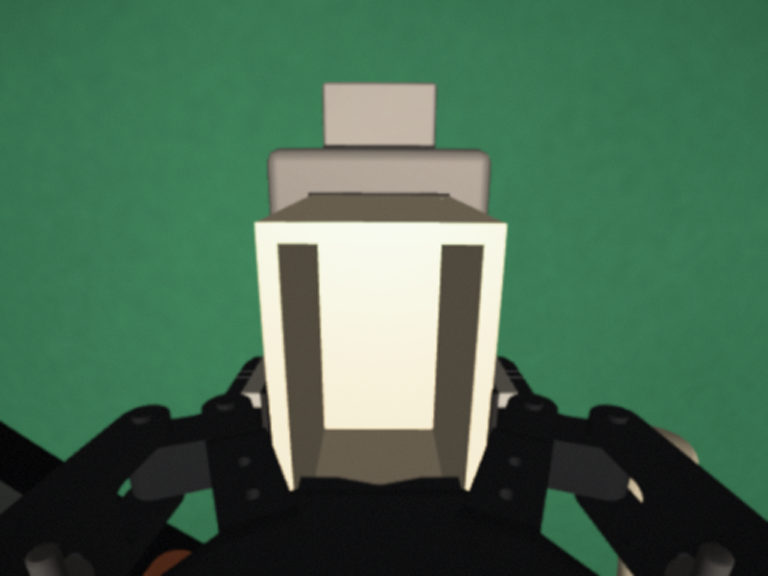

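View pics/s_seat.png

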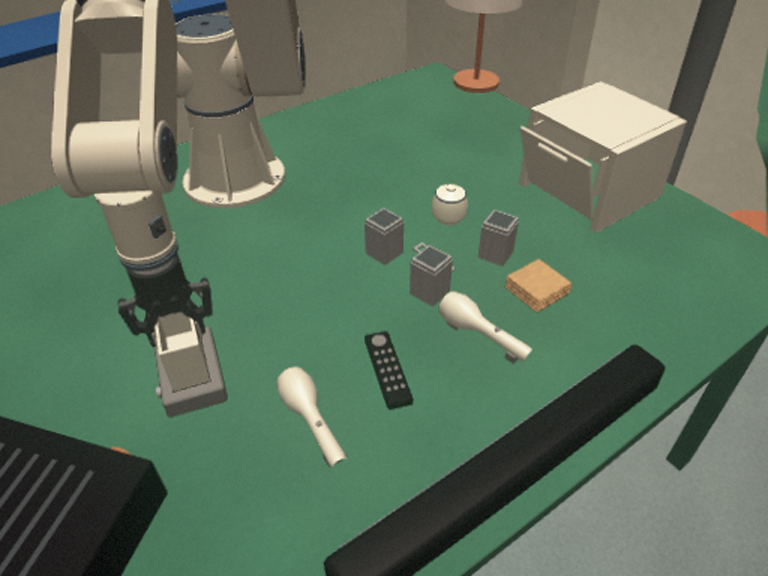

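Contact came at TCP z 0.107, as expected for a seated hopper. I'll let go, back off and check.

```bash
python3 - <<'E'
from rb import *
hand.move_gripper(.085); bot.dwell(.1)
o=st(); bot.servo_line([.5238,-.3316,.27],None,.2); bot.dwell(.25); st()
snap("wrist","w_rel"); snap("top","t_rel"); 
E
```

```text
t 12.53 p [ 0.5238 -0.3316  0.1059] w 0.0853 F [-0.5924 -0.3022  0.4747] M [-0.0431  0.0087 -0.0151]
t 13.74 p [ 0.5234 -0.3314  0.2688] w 0.0852 F [-0.4697  0.3316  0.1409] M [-0.0225  0.0239  0.0538]
```

View pics/w_rel.png

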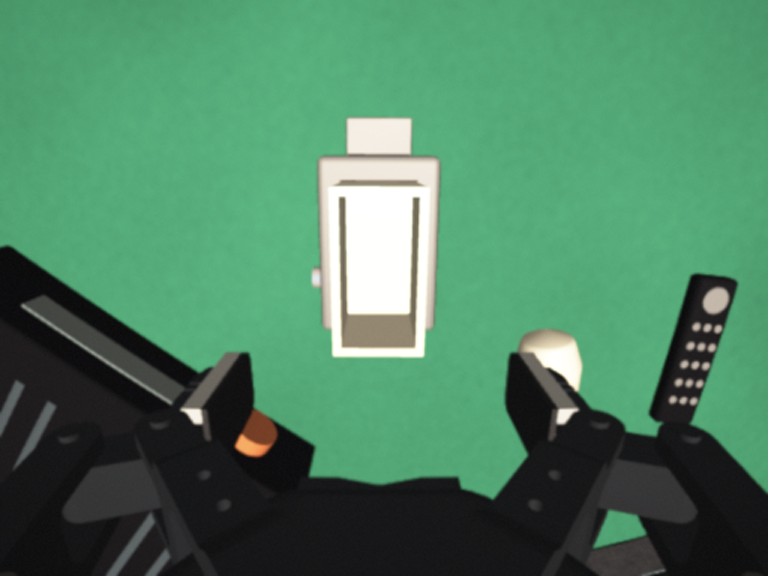

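The hopper sits centred and square on the base, with its rim corners near (329,183), (431,183), (425,357) and (332,357). I'll check the size-implied height, then weigh tin C.

```bash
python3 - <<'E'
from rb import *
W=load("w_rel"); a=raw([(329,182),(431,182),(425,357),(332,357)],0,0,1.5)
for z in (.125,.13,.135,.144):
    w=W.onplane(a,z); print(z,w.mean(0),np.linalg.norm(w-np.roll(w,1,0),axis=1))
def weigh(P,yaw,name,zl=.11):
    q=quat(yaw+np.pi/2)
    bot.reach([*P,.16],q); bot.dwell(.3)
    f0=[]; 
    for _ in range(15): bot.dwell(.02); f0.append(get_obs()["wrist_force"][2])
    bot.servo_line([*P,.062],q,.15)
    hand.move_gripper(.045,70); st()
    bot.servo_line([*P,zl],q,.1); bot.dwell(.4)
    f=[]
    for _ in range(25): bot.dwell(.02); f.append(get_obs()["wrist_force"][2])
    print(name,"weight",np.mean(f0)-np.mean(f),"std",np.std(f0),np.std(f)); st()
    snap("scene","s_"+name)
weigh((.4508,.127),.191,"C")
E
```

```text
0.125 [ 0.5233 -0.3309  0.125 ] [0.1159 0.062  0.1159 0.0631]
0.13 [ 0.5221 -0.3305  0.13  ] [0.1137 0.0608 0.1137 0.062 ]
0.135 [ 0.5208 -0.3302  0.135 ] [0.1115 0.0596 0.1116 0.0608]
0.144 [ 0.5186 -0.3296  0.144 ] [0.1077 0.0576 0.1077 0.0587]
t 17.32 p [0.4515 0.1273 0.0631] w 0.0552 F [-1.1028  1.5823  8.7918] M [-0.1172  0.2963 -0.0062]
C weight 5.293422099591621 std 0.5204535875388249 0.5077246719225378
t 18.77 p [0.4508 0.127  0.11  ] w 0.0553 F [-0.217  -0.3129 -5.2291] M [-0.0522  0.0161 -0.011 ]
```

View pics/s_C.png

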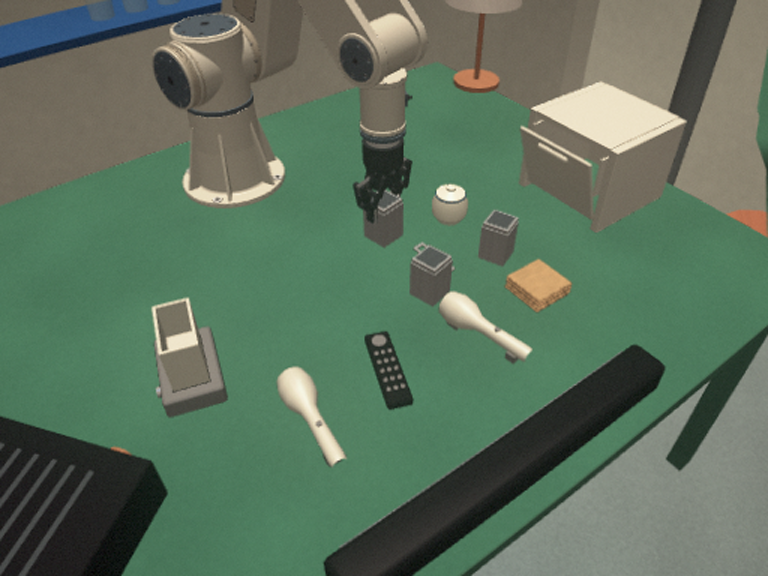

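Tin C weighs about 5.3 N (0.54 kg). It hangs upright in the grip. I'll set it back and lift the other two as asked.

```bash
cat >> rb.py <<'E'
def weigh(P,yaw,name,zl=.11):
    q=quat(yaw+np.pi/2)
    bot.reach([*P,.16],q); bot.dwell(.3)
    f0=[]
    for _ in range(15): bot.dwell(.02); f0.append(get_obs()["wrist_force"][2])
    bot.servo_line([*P,.062],q,.15); hand.move_gripper(.045,70); st()
    bot.servo_line([*P,zl],q,.1); bot.dwell(.4)
    f=[]
    for _ in range(25): bot.dwell(.02); f.append(get_obs()["wrist_force"][2])
    print(name,"weight",np.mean(f0)-np.mean(f),"std",np.std(f0),np.std(f)); st(); snap("scene","s_"+name)
def putback(P,yaw):
    q=quat(yaw+np.pi/2)
    bot.servo_line([*P,.070],q,.1); bot.servo_line([*P,.0628],q,.03); bot.dwell(.2); st()
    hand.move_gripper(.085); bot.dwell(.1); bot.servo_line([*P,.16],q,.2)
E
python3 - <<'E'
from rb import *
putback((.4508,.127),.191)
weigh((.600,.128),.252,"B")
E
```

```text
t 19.96 p [0.4514 0.1272 0.0632] w 0.0554 F [1.1703 0.4423 1.9335] M [ 0.0339 -0.2115 -0.016 ]
t 23.48 p [0.6007 0.1283 0.0633] w 0.0553 F [-0.133  -0.1536  5.6068] M [ 0.0263  0.1448 -0.0594]
B weight 1.9828379484953733 std 0.46658083127846534 0.49891066501296827
t 24.93 p [0.6   0.128 0.11 ] w 0.0551 F [-0.5348 -0.2057 -2.1078] M [-0.0412  0.0165 -0.0358]
```

View pics/s_B.png

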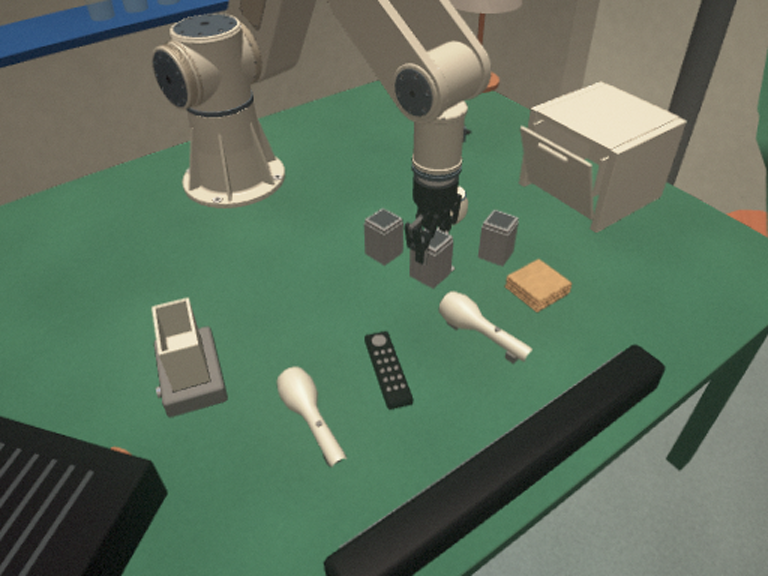

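Tin B is about 2.0 N, and tin C stands upright again. Next is the third tin.

```bash
python3 - <<'E'
from rb import *
putback((.600,.128),.252)
weigh((.591,.311),.37,"L")
E
```

```text
t 26.12 p [0.6007 0.1282 0.0634] w 0.0549 F [-0.0974  0.4293  4.4434] M [-0.0268 -0.1579  0.0199]
t 29.76 p [0.5917 0.3116 0.0636] w 0.0553 F [-0.7762  1.54    6.0964] M [-0.001   0.1658 -0.0398]
L weight 3.0937159069219446 std 0.3533023050322522 0.5400731937076803
t 31.21 p [0.591 0.311 0.11 ] w 0.0548 F [ 0.5979  0.6962 -3.0064] M [ 0.0177 -0.0232  0.0149]
```

View pics/s_L.png

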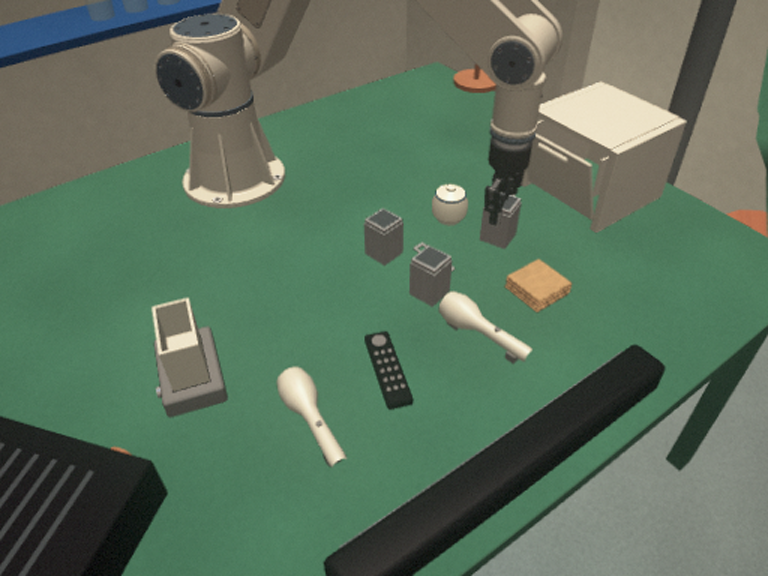

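The weights are C 5.3 N, L 3.1 N and B 2.0 N. C is clearly the heaviest.

```bash
python3 - <<'E'
from rb import *
putback((.591,.311),.37)
P=(.4508,.127); q=quat(.191+np.pi/2)
bot.reach([*P,.16],q); bot.servo_line([*P,.062],q,.15); hand.move_gripper(.045,70); st()
bot.servo_line([*P,.30],q,.15)
B=[.5235,-.3314]; qb=quat(-.257+np.pi/2)
bot.reach([*B,.30],qb); bot.servo_line([*B,.25],qb,.08); bot.dwell(1.0)
f=[]
for _ in range(25): bot.dwell(.02); f.append(get_obs()["wrist_force"][2])
print("held",np.mean(f)); o=st(); print(abs(o["joint_vel"]).max())
snap("scene","s_fin"); snap("top","t_fin"); snap("wrist","w_fin")
E
```

```text
t 32.4 p [0.5917 0.3114 0.0636] w 0.0549 F [0.4997 1.0258 5.5707] M [-0.0564 -0.1371  0.0003]
t 35.65 p [0.4514 0.1273 0.0631] w 0.0551 F [-2.0573  0.8694  7.8333] M [-0.0127  0.2726 -0.0172]
held -5.35311372391325
t 41.27 p [ 0.5235 -0.3314  0.25  ] w 0.0552 F [ 0.8292 -0.502  -5.7937] M [0.0227 0.0237 0.0029]
0.0008296460048509459
```

View pics/s_fin.png

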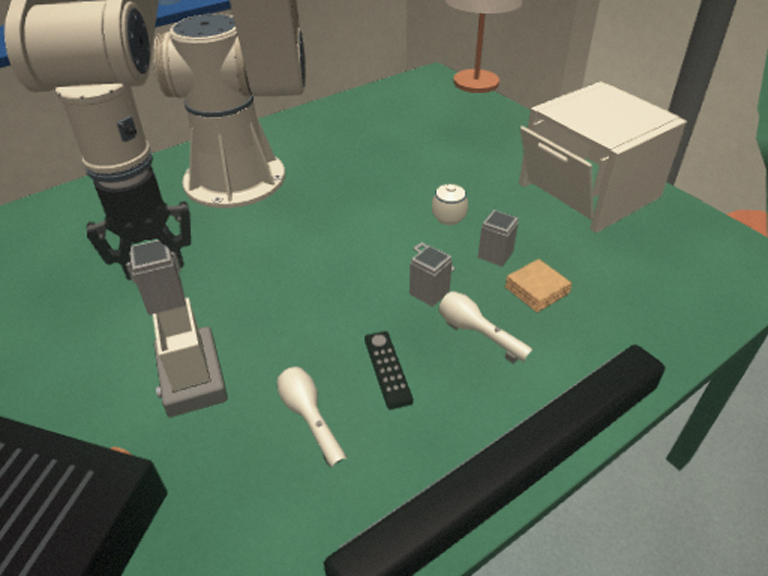

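View pics/t_fin.png

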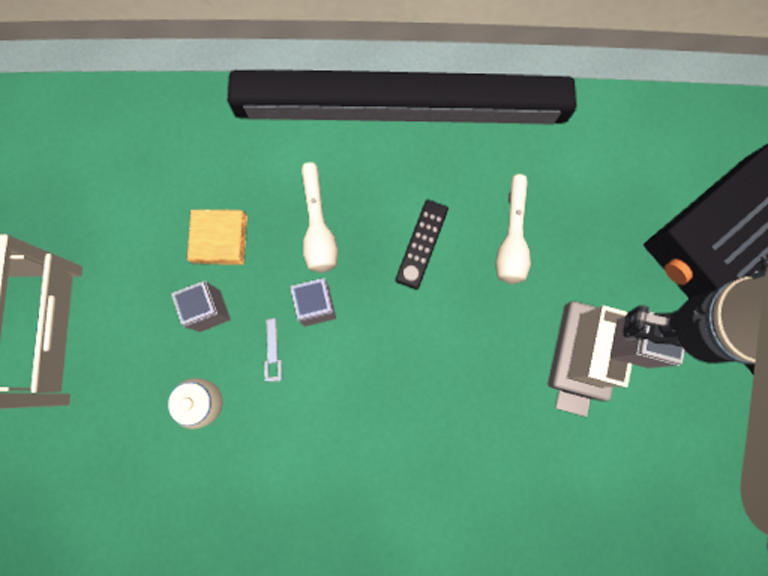

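View pics/w_fin.png

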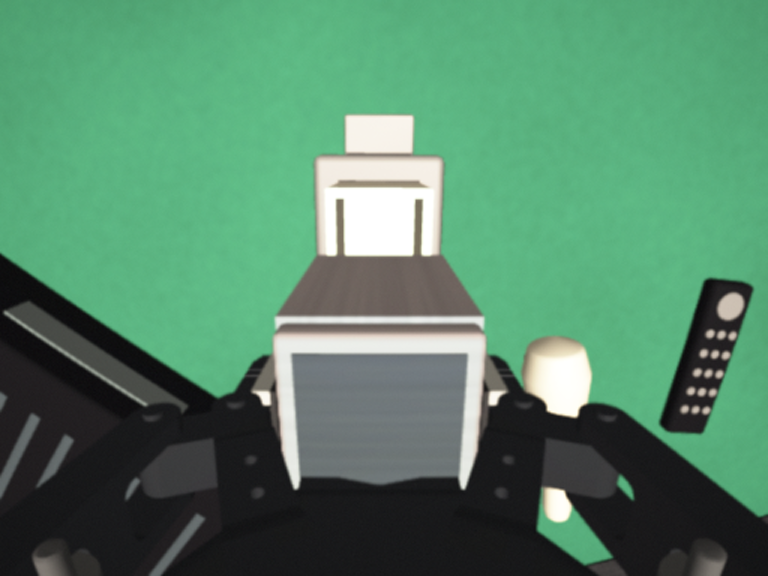

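The tin hangs upright over the hopper with a clear gap, and everything else on the shelf is where it started. Before handing in, I'll check the hopper height in the scene picture taken while the view was unobstructed.

```bash
python3 - <<'E'
from vis import *
np.set_printoptions(precision=1,suppress=True)
S=load("s_B"); im=cv2.imread("pics/raw_s_B.png")
x0,y0,s=90,185,8; c=cv2.resize(im[y0:y0+70,x0:x0+75],None,fx=s,fy=s,interpolation=cv2.INTER_CUBIC)
# anchor: shift so predicted base outline matches; draw both
for (sx,sy,z,col) in ((.11,.06,.13,(0,255,0)),(.11,.06,.144,(0,0,255)),(.11,.06,.04,(0,255,0)),(.15,.1,.04,(255,0,0))):
    p=S.proj(box([.5247,-.3303,-.257],sx,sy,(z,)))
    cv2.polylines(c,[np.int32((p-[x0,y0]+.5)*s)],True,col,1)
cv2.imwrite("pics/chk.png",c)
E
```

```text
(no output)
```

View pics/chk.png

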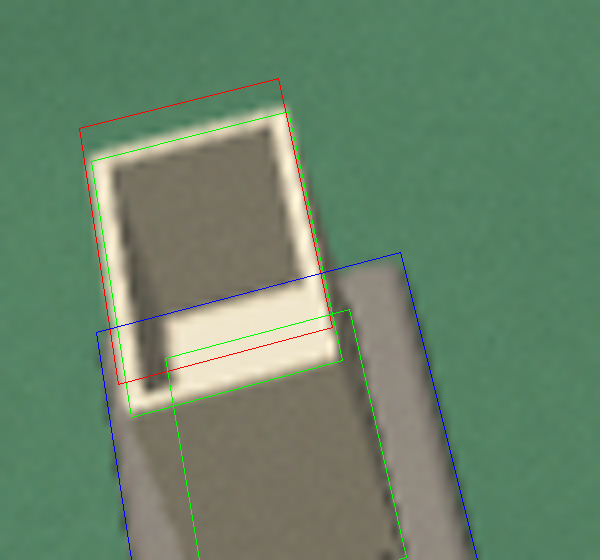

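The rim lines up with the fully seated outline (green, z = 0.130), not the on-the-pegs outline (red). I'm handing in.

```bash
python3 - <<'E'
from rb import *
st(); hand_in()
E
```

```text
t 41.42 p [ 0.5235 -0.3314  0.25  ] w 0.055 F [ 0.6051  0.0956 -6.3646] M [-0.0351 -0.0078  0.0265]
the job is handed in; nothing more can be done
```

I seated the hopper on the base, weighed all three tins, and handed in at about 41 s with the heaviest tin held over the hopper. The hand-in reports no verdict.

- **Hopper:** It met the base 40 mm above its shelf height, as it should when fully down, and I then let go of it. In the scene picture, its rim matches the fully seated outline. A rougher size reading from the wrist camera put the rim 0–5 mm higher, within my corner-reading error.
- **Weights:** Tin C, nearest the robot, weighed about 5.3 N, against about 3.1 N for the far-left tin and 2.0 N for tin B. Tin C is clearly the heaviest. I set the other two back upright where they had stood.
- **Final hold:** Tin C is upright and still over the middle of the hopper, with its underside about 57 mm above the rim. The final force reading was about 5.4 N, so it is still firmly held.
- **Other objects:** Nothing else on the shelf shows visible movement in the last pictures.

The scene and top cameras disagreed by up to 8 mm on where the tins stood. The grasps tolerated that.

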